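# Load a glass tube into the scoring jig

## Robot

A 6-joint arm with a two-finger parallel gripper is mounted at the origin on a cart in front of the work surface, level with it; the furniture and walls round the work are solid. World frame = base frame: x ahead of the robot, y to its left, z up, the work surface at z = 0. Lengths are in mm, angles in rad, forces in N, time in s.
With the tool pointing down it reaches from about 350 to 875 mm from the base axis. Payload 4.2 kg.
Tool frame: the origin (TCP) lies midway between the tips of the shut fingers; the grasp point (between the pads) lies 19 mm behind it (arm.grip_depth is the distance from the TCP to the grasp point, in mm); z points along the fingers, x is the direction in which the jaws open and shut, and the axes are right-handed (so a half turn about z gives the same grasp; the last joint's range is limited). The gripper opens to 85 mm and grips with 20 to 120 N. Pads are 22 mm wide; open, the fingers measure 114 mm over their backs; the gripper's body (76 mm by 85 mm) begins 54 mm behind the grasp point. The pads swing forward as they close: fully open they stand 13 mm farther back than shut.
Start: joints at [-1.088, 0.385, 0.008, 0, -1.194, -0.259], TCP at [138.728, -609.388, 231.312] pointing down, gripper open.
Joint ranges: [-3.14, 3.14], [-1.21, 2.06], [-1.07, 1.41], [-3.16, 2.05], [-2.99, -0.16], [-3.1, 3.1]. Speed limits (rad/s): [2.79, 2.79, 3.14, 3.14, 3.14, 3.14].

## Interface

Orientations are given as a unit quaternion [x, y, z, w].
In Python, from bench import arm, eyes, find_in, silhouettes gives the robot as it stands. The module is installed in compiled form; this text tells all that it offers.
- The arm moves only by the tool play_rows, never from a script. Its arguments are lists of equal length, an entry for each row: "offset": the shift along the world's x, y, z in mm, a list of three; "turn": the turn about the world's z in rad. In form: {"offset": [[x, y, z], ...], "turn": [turn, ...]}. A call has 1 to 12 rows; each row shifts and turns the pose as measured when the row begins; what a row does not reach is not made up. A row lasts 1/10 s, in which the tool goes at most 50 mm and 8.59 degrees, less where a joint would pass 70% of its speed; a pose out of reach is approached as far as the arm can. A call is refused whole if a number of a shift passes 50 or a number of a turn 0.15, either way. A call with a gripper value outside its range is refused whole. "grip" is the gripper's target within -1 to 1 (fully open at 1, half-way at 0, shut at -1), set as the call begins (left out, the last holds). The fingers move at their own pace and stop on an object; the grip force is fixed at half the most. Time passes only in rows, so rows that do not move let the fingers close. It gives the time, the measured TCP pose, the force and the opening at its end, in the units of the state.
- arm.read_state(): the state, without advancing time (a new reading comes with each control period).
- eyes.get_image(name): name is "side" or "top" or "wrist"; returns (picture, depth): 480x640x3 uint8, red, green, blue; 480x640 float32, mm along the optical axis (not along the pixel's ray), 0 where there is no reading.
- eyes.camera_params(name): a dict with "camera_matrix" (3x3 intrinsics, pixels), "camera_from_world" (4x4, takes a point from world to camera coordinates). Camera axes: x right, y down, z forward; pixel columns grow to the right and rows downward; lengths in mm; the calibration is good to about 2 mm. A picture is of the moment at which its call begins: read the wrist's pose just before it. camera_params takes no time and is no camera call; for the wrist camera it gives the pose at the moment of the call.
- arm.job_done(): hands the job in, once; it reports no verdict.
Trained networks look in the newest picture that a camera, given by its name, has taken for a name from the list of things; names that differ only in an ending like _2 or _b are one class to them, and where a whole thing is asked for, a point or a joint stands for the part that bears it (a point fixed in the world has none). Each returns a list of dicts, best first, with "score" (0 to 1); they miss things now and then, are a little off and sometimes report something else, mostly with a low value. They report only what shows in the picture. A call takes as long as a camera call.
- find_in(camera, query): "bbox" ([centre column, centre row, width, height] in pixels, round what is visible of it).
- silhouettes(camera, query): "mask" (480x640 bool, what is visible of it) and "bbox" ([centre column, centre row, width, height] in pixels, round what is visible of it).
The state is a dict: "clock": time; "joints": joint angles; "joint_vel": joint speeds; "joint_efforts": joint torques, N m; "position": TCP position; "ee_rot": TCP orientation; "contact_force": force on the tool from outside, world axes, zero at the start; "wrist_torque": the same for the moment, N m; "gripper_width": finger opening in mm.
Only numpy, scipy, OpenCV 4.12 (cv2) and the standard library are available. Lean on these libraries where they do the work, as an engineer would, in place of code of your own. Each camera call takes 0.05 s, during which the arm holds its last target. There are 200 camera calls.

## Task

A short white glass tube lies on the bench in front of the wooden scoring jig. With the fingers only pushing, roll the tube up the jig's ramp until it drops into the V groove, slide it endwise in the groove until its end is fully home against the metal end stop, then push the raised scoring arm down by its ball knob until the wheel rests on the tube, ready to score. The tube is glass: do not pick it up, squeeze it, force it or send it rolling fast, and leave the frit jars and the tweezers where they are.

Things in the scene. Friction and masses are not known exactly. Their poses are not given: they have to be found in the camera images.
- tube: smooth white glass tube, 30 mm diameter, 120 mm long, 0.15 kg, bore 16 mm (no fingertip enters), lying before the ramp. Origin: its middle, on its axis (15 mm above the bench at the start). Its y axis runs along the tube, within 0.1 rad of the jig's y at the start; x and z turn as it rolls. It soon stops rolling on the flat; let go on the ramp, it rolls back.
- jig: wooden jig fixed to the bench. Origin: on the bench under the V groove's axis; x from ramp to back, y along the groove, z up. Its ramp climbs from the bench at x = -70 mm to a lip 14 mm high at x = -15 mm, then the groove, whose rear flank climbs at 45 degrees to 30 mm at x = 30 mm; flat 30 mm high top to x = 78 mm. Ramp and groove run from y = -75 mm (open end) to +70 mm (end stop).
- v_seat (a point): where the middle of the tube is when it lies in the V groove with its end home against the stop: 22 mm above the bench, 10 mm towards +y from the jig's origin. Axes as the jig's; the groove has two 45 degree flanks, so a tube in it has its axis on this point's y line
- stop_face (a point): point on the inner face of the metal stop plate that closes the +y end of the groove, on the seated tube's axis, 22 mm above the bench; axes as the jig's. The plate is 46 mm wide (13 mm towards the ramp, 33 mm to the back), 6 mm thick and 38 mm high
- score_pivot (a point): pivot of the scoring arm, in a metal bracket on the jig's back, 62 mm above the bench; axes as the jig's, the pivot runs along y. The lowered arm lies level from here towards the ramp (-x); it is 13 mm wide, 8 mm thick, with a 16 mm scoring wheel under it 60 mm from the pivot
- score_arm (a joint): angle of the scoring arm: 0 with the arm level and its wheel just on a seated tube, growing as it is raised, 1.05 to 1.35 rad at the start (leaning a little towards the ramp). The pivot is stiff: the arm stays where it is left and takes about 1.5 to 2 N at the knob to swing. With no tube under it it would go to about -0.15 rad
- score_knob (a point): centre of the black ball knob, 20 mm in diameter, at the free end of the scoring arm, 95 mm from the pivot; about 150 mm above the bench while the arm is raised, 62 mm when the wheel rests on the tube
- frit_jar_a: white-lidded frit jar, 54 mm in diameter, 68 mm high, standing to the left of the tube in front of the moulded case; origin at the centre of its underside; to be left alone
- frit_jar_b: white-lidded frit jar, 58 mm in diameter, 61 mm high, standing to the left of the tube in front of the moulded case; origin at the centre of its underside; to be left alone
- tweezers: steel tweezers, 125 by 15 by 8 mm, lying on the bench between the tube and the jars; origin at the centre of their underside; to be left alone

How it is judged (in metres and radians):
On the way:
1. the tube lies in the V groove while the arm is still raised (x of tube in the frame of jig between -0.004 and 0.004 m and z of tube in the frame of jig below 0.026 m and angle between the y axis of tube and the y axis of jig, either way round below 0.06 rad and value of joint score_arm above 0.5 rad), for 0.2 s.
At the end, for the whole second after the job is handed in: The tube rests in the V groove (axis within 3 mm of the groove's axis and 0.04 rad of its direction), its end within 2.5 mm of the stop, and the scoring arm is down with its wheel on the tube (joint below 0.05 rad, a gap under 3 mm); all at rest (x of tube in the frame of jig between -0.003 and 0.003 m and z of tube in the frame of jig between 0.019 and 0.0255 m and angle between the y axis of tube and the y axis of jig, either way round below 0.04 rad and y of tube in the frame of jig above 0.0075 m and value of joint score_arm between -0.06 and 0.05 rad and linear speed of tube below 0.02 m/s); the robot touches nothing.
It fails at once if the tube is lifted: its axis more than 22 mm above the bench before it reaches the ramp, or more than 40 mm above it anywhere ((x of tube in the frame of jig below -0.085 m and height (world z) of tube above 0.022 m) or height (world z) of tube above 0.04 m).
It fails at once if the tube is squeezed or forced by the fingers with more than 30 N (contact force between the fingers and tube above 30 N).
It fails at once if the tube is flicked or runs away (faster than 0.6 m/s) (linear speed of tube above 0.6 m/s).
It fails at once if a frit jar or the tweezers is moved more than 20 mm (distance of any of frit_jar_a, frit_jar_b, tweezers from where it was at the start of the episode above 0.02 m).
It also fails if it takes over 62 s, if anything falls off the work surface, if the arm or the gripper's body presses on something with over 40 N, if the wrist force passes 120 N, or if a joint passes its speed limit or range.

## Working session

There is one attempt and no reset: what is moved stays moved. The work goes in short steps, Python scripts to look and compute and a tool call to move; the robot and the scene stay as the last step left them, time stands still between calls to the robot, and variables do not carry over. Pictures are saved under pics/ and viewed, on a budget of 10 in all, crops included, one or two more only if the job needs it, and the job is handed in when it is done.

Besides the shell and the picture viewer there is one more tool, called after "Request:" by a JSON object that holds its "api" and its "payload". play_rows: Moves the arm, as the interface text tells. Its arguments: {"type":"object","properties":{"offset":{"type":"array","items":{"type":"array","items":{"type":"number"}}},"turn":{"type":"array","items":{"type":"number"}},"grip":{"type":"number"}},"required":["offset","turn"]}

```bash
mkdir -p pics
cat > h.py <<'E'
import numpy as np, cv2
from bench import arm, eyes, find_in, silhouettes
def world(cam, depth, mask=None):
    p=eyes.camera_params(cam); K=np.array(p["camera_matrix"]); T=np.linalg.inv(np.array(p["camera_from_world"]))
    v,u=np.nonzero((depth>0) if mask is None else (mask&(depth>0))); z=depth[v,u]
    c=np.stack([(u-K[0,2])/K[0,0]*z,(v-K[1,2])/K[1,1]*z,z,np.ones_like(z)])
    return (T@c)[:3].T
def proj(cam,P):
    p=eyes.camera_params(cam); K=np.array(p["camera_matrix"]); T=np.array(p["camera_from_world"])
    c=T[:3,:3]@np.array(P,float)+T[:3,3]; q=K@c; return q[:2]/q[2]
def save(n,im): cv2.imwrite("pics/"+n+".png",im[:,:,::-1])
E
python3 - <<'E'
from h import *
np.set_printoptions(precision=1,suppress=True)
ims=[]
for cam in ("top","side"):
    im,d=eyes.get_image(cam); save(cam+"0",im)
    for q in ("tube","jig","score_knob","score_arm","frit_jar_a","tweezers","stop_face"):
        try: r=silhouettes(cam,q)
        except Exception as e: print(q,e); continue
        for x in r[:2]:
            P=world(cam,d,x["mask"])
            if len(P): print(cam,q,round(x["score"],2),np.array(x["bbox"]),"med",np.median(P,0),"lo",np.percentile(P,2,axis=0),"hi",np.percentile(P,98,axis=0))
print(arm.read_state())
E
```

```text
top tube 0.62 [354.2 240.1  15.6  67.3] med [ 465.2 -160.    26.2] lo [ 407.8 -175.5   15.9] hi [ 523.1 -145.2   30.6]
top jig 0.61 [411.2 234.5  85.1  92.3] med [ 469.9 -263.2   12.1] lo [ 399.3 -329.6   -0.3] hi [ 543.2 -188.7  132.5]
top score_knob 0.53 [442.9 211.5  22.9  20.6] med [ 488.  -291.7  122.4] lo [ 482.6 -320.9   29.8] hi [ 513.1 -279.4  163.2]
top score_arm 0.78 [443.2 210.3  24.3  22.5] med [ 489. -293.  122.] lo [ 482.7 -324.    28.3] hi [ 521.2 -279.2  163.1]
top frit_jar_a 0.77 [193.7 282.9  43.2  38.7] med [393.4 103.1  58.6] lo [368.6  79.5   0.1] hi [421.4 134.4  62.3]
top frit_jar_a 0.61 [245.  268.4  36.7  32.2] med [415.4  19.9  65.6] lo [393.   -1.6  10.6] hi [440.2  46.2  69.4]
top stop_face 0.96 [410.5 236.9  86.7  87.9] med [ 469.8 -263.6   12.2] lo [ 399.2 -329.4   -0.1] hi [ 543.2 -189.3  132.7]
side tube 0.9 [327.  276.4  65.6  23.5] med [ 459.5 -169.6   25.1] lo [ 410.4 -178.     7.4] hi [ 527.  -151.6   31.2]
side jig 0.63 [321.1 316.8 105.2  98.2] med [ 479.2 -298.8   22.2] lo [ 401.5 -336.3    0.4] hi [ 546.6 -189.4  151.9]
side score_knob 0.65 [3
[... 521 characters left out ...]
[421.5   7.3  49.6] lo [395.9  -2.    0.3] hi [443.   83.4  68.9]
side tweezers 0.55 [302.2 232.3  60.1   7.2] med [405.1 -31.    3.7] lo [348.6 -37.4  -1.3] hi [455.1 -20.5   8.2]
side stop_face 0.66 [321.2 317.2 104.8 102.2] med [ 478.  -299.3   23.3] lo [ 401.5 -336.3    0.9] hi [ 545.8 -192.2  153.1]
{'clock': 0.8, 'joints': array([-1.1,  0.4,  0. , -0. , -1.2, -0.3]), 'joint_vel': array([-0.,  0.,  0.,  0.,  0.,  0.]), 'joint_efforts': array([ -0. , -39.2,  18.9,   4.2,  -0. ,  -0. ]), 'position': array([ 138.7, -609.4,  231.3]), 'ee_rot': array([ 0.6,  0.8, -0. ,  0. ]), 'contact_force': array([-0.2,  0.1,  0.9]), 'wrist_torque': array([0., 0., 0.]), 'gripper_width': 85.59399194672888}
```

Run:
```python
from h import *
np.set_printoptions(precision=2,suppress=True)
out=[]
for cam in ("top","side"):
    im,d=eyes.get_image(cam)
    p=[proj(cam,P) for P in [(390,-350,0),(550,-350,0),(390,-130,0),(550,-130,0),(490,-300,170)]]
    p=np.array(p); lo=p.min(0).astype(int)-12; hi=p.max(0).astype(int)+12
    c=im[lo[1]:hi[1],lo[0]:hi[0]]; s=min(395/c.shape[1],590/c.shape[0]); out.append(cv2.resize(c,None,fx=s,fy=s,interpolation=cv2.INTER_CUBIC))
    P=world(cam,d); P=P[(P[:,0]>380)&(P[:,0]<570)&(P[:,1]>-360)&(P[:,1]<-130)]
    def rect(Q,n):
        if len(Q)>5: print(cam,n,len(Q),cv2.minAreaRect(Q[:,:2].astype(np.float32)),np.median(Q,0))
    rect(P[(abs(P[:,2]-30)<3)&(P[:,1]<-285)&(P[:,1]>-345)],"top30")
    rect(P[(P[:,1]<-185)&(P[:,2]>4)&(P[:,2]<45)],"jig>4")
    rect(P[(abs(P[:,2]-38)<3)&(P[:,1]<-185)],"plate38")
    rect(P[(P[:,1]>-185)&(P[:,2]>22)&(P[:,2]<36)],"tube")
    T=P[(P[:,1]>-185)&(P[:,2]>8)]; print("tube x ext",T[:,0].min(),T[:,0].max(),[ (x,T[abs(T[:,0]-x)<8][:,1].mean().round(1)) for x in (420,440,460,480,500,515)])
    R=P[(P[:,1]<-190)&(P[:,1]>-240)&(P[:,2]<18)&(P[:,2]>2)&(P[:,0]>405)&(P[:,0]<535)]
    A=np.c_[R[:,0]-470,R[:,1]+215,np.ones(len(R))]; k=np.linalg.lstsq(A,R[:,2],rcond=None)[0]; print("ramp plane",k,"yaw",k[0]/k[1])
    K=P[P[:,2]>135]; print("knob",K.mean(0),K.min(0),K.max(0))
h=max(o.shape[0] for o in out)
out=[cv2.copyMakeBorder(o,0,h-o.shape[0],0,0,cv2.BORDER_CONSTANT) for o in out]
save("crop0",np.hstack(out)); print(h)
```

```text
top top30 1666 ((468.7109375, -310.2029113769531), (51.66743469238281, 146.12327575683594), 88.9778823852539) [ 455.3  -306.12   29.07]
top jig>4 5869 ((466.4448547363281, -260.5989990234375), (145.3914337158203, 166.05877685546875), 86.4231185913086) [ 464.89 -270.5    15.4 ]
top plate38 99 ((517.3909912109375, -294.7640380859375), (107.13848114013672, 33.40514373779297), 41.898040771484375) [ 544.34 -273.27   36.96]
top tube 971 ((466.5834655761719, -160.48959350585938), (26.17392921447754, 119.26093292236328), 86.71034240722656) [ 465.61 -160.18   26.93]
tube x ext 406.22926687955214 526.2039780612643 [(420, np.float64(-157.3)), (440, np.float64(-158.7)), (460, np.float64(-160.0)), (480, np.float64(-160.8)), (500, np.float64(-162.4)), (515, np.float64(-163.7))]
ramp plane [-0.01 -0.2   6.92] yaw 0.06347986718698566
knob [ 535.43 -260.89  218.12] [ 481.26 -299.96  137.76] [ 569.83 -223.21  262.18]
side top30 1967 ((472.2030029296875, -308.2743835449219), (53.35110092163086, 150.12677001953125), 86.99742889404297) [ 461.02 -312.45   29.96]
side jig>4 5201 ((476.4497985839844, -262.6192321777344), (146.2139892578125, 153.2757568359375), 86.4214859008789) [ 468.58 -296.78   21.93]
side plate38 118 ((517.4527587890625, -297.6407775878906), (115.9949951171875, 34.77131652832031), 42.1270637512207) [ 546.49 -280.56   37.47]
side tube 567 ((468.6981201171875, -162.58802795410156), (26.924203872680664, 119.98015594482422), 86.63224029541016) [ 458.97 -164.84   27.81]
tube x ext 408.211881292347 529.241599491204 [(420, np.float64(-164.4)), (440, np.float64(-165.9)), (460, np.float64(-166.9)), (480, np.float64(-169.5)), (500, np.float64(-170.0)), (515, np.float64(-170.5))]
ramp plane [-0.01 -0.22  8.1 ] yaw 0.04701296628085172
knob [ 518.98 -278.72  189.75] [ 483.4  -301.98  135.  ] [ 569.7  -223.22  261.7 ]
398
```

View pics/crop0.png

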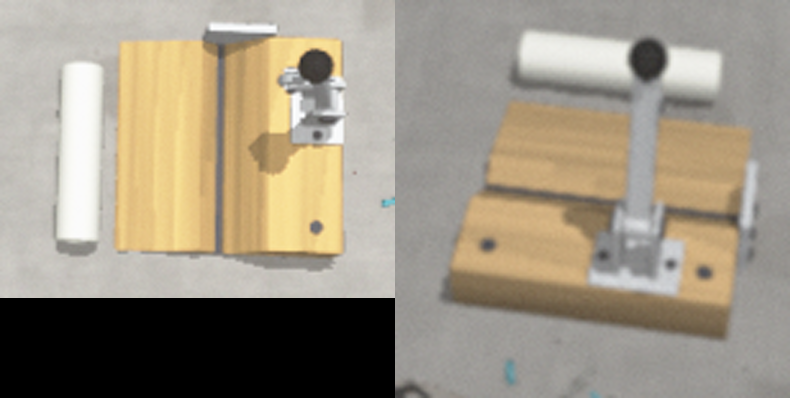

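View pics/top0.png

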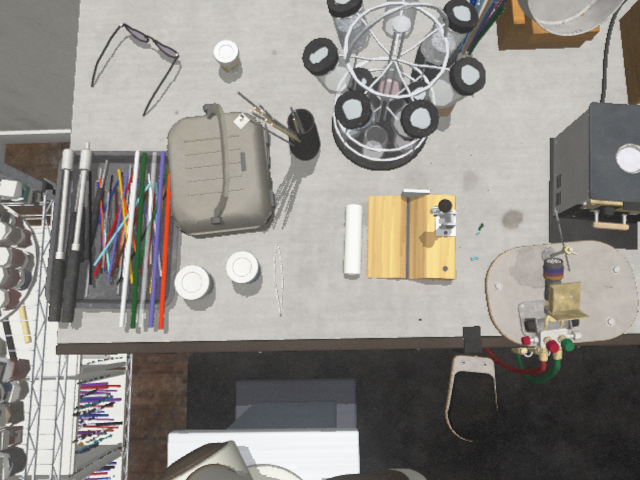

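The crop shows the tube (crop cols 57–103, left) nearly parallel to the ramp edge (col ~118). The groove is at col ~219, the stop plate at the far (+x world) end, and the raised arm's knob at (316, 65). Next I'll fit the jig frame.

```bash
cat > fit.py <<'E'
from h import *
from scipy.optimize import least_squares
# jig pose fit: (ox,oy,yaw,zoff) minimising height profile error on both clouds
def prof(x): return np.interp(x,[-70,-15,-0.8,0.8,30,78],[0,14,0.8,0.8,30,30])
def fit(P,p0):
    def loc(p):
        c,s=np.cos(p[2]),np.sin(p[2]); dx,dy=P[:,0]-p[0],P[:,1]-p[1]
        return dx*s*-1+dy*-c, dx*c-dy*s   # jig x=(-s,-c), jig y=(c,-s)
    def res(p):
        x,y=loc(p); m=(abs(x)<76)&(x>-68)&(y>-70)&(y<62)
        return np.where(m&(P[:,2]<34),P[:,2]-prof(x)-p[3],0)
    return least_squares(res,p0,loss="soft_l1",diff_step=1e-3,x_scale=[5,5,.05,1]).x
E
python3 - <<'E'
from fit import *
np.set_printoptions(precision=3,suppress=True)
from scipy.spatial.transform import Rotation as R
for cam in ("top","side"):
    im,d=eyes.get_image(cam); P=world(cam,d)
    Q=P[(P[:,0]>395)&(P[:,0]<545)&(P[:,1]>-345)&(P[:,1]<-185)&(P[:,2]<36)]
    # exclude score-arm bracket neighbourhood
    Q=Q[~((Q[:,0]>460)&(Q[:,0]<520)&(Q[:,1]<-285))]
    p=fit(Q,[473,-262,.05,0]); print(cam,"jig ox,oy,yaw,dz",p)
    J=P[(P[:,1]>-330)&(P[:,1]<-200)&(P[:,0]>390)&(P[:,0]<560)&(P[:,2]>3)&(P[:,2]<45)]
    c,s=np.cos(p[2]),np.sin(p[2]); jy=(J[:,0]-p[0])*c-(J[:,1]-p[1])*s; print("jig y extent",np.percentile(jy,[.2,1,99,99.8]))
    T=P[(P[:,1]>-185)&(P[:,1]<-135)&(P[:,2]>10)&(P[:,0]>395)&(P[:,0]<540)]
    # cylinder fit
    f=lambda q: np.hypot((T[:,1]-q[0]-q[1]*(T[:,0]-467))*np.cos(q[1]),T[:,2]-q[2])-15
    q=least_squares(f,[-162,-.06,15],loss="soft_l1").x; print("tube y@467, slope, z",q,"x ext",np.percentile(T[:,0],[.5,99.5]))
    K=P[(P[:,2]>145)&(P[:,2]<175)&(P[:,0]>475)&(P[:,0]<510)&(P[:,1]<-265)&(P[:,1]>-320)]
    k=least_squares(lambda q:np.linalg.norm(K-q,axis=1)-10,K.mean(0)-[0,0,5],loss="soft_l1").x; print("knob",k,len(K))
s=arm.read_state(); print(R.from_quat(s["ee_rot"]).as_matrix())
E
```

```text
top jig ox,oy,yaw,dz [ 473.33  -256.298    0.058   -0.666]
jig y extent [-75.266 -74.888  71.916  74.625]
tube y@467, slope, z [-160.415   -0.063   13.709] x ext [407.166 525.298]
knob [ 491.316 -292.097  152.219] 148
side jig ox,oy,yaw,dz [ 473.53  -261.975    0.231    0.31 ]
jig y extent [-78.627 -74.033  78.575  80.423]
tube y@467, slope, z [-159.325   -0.061   14.643] x ext [408.562 528.582]
knob [ 493.007 -291.104  153.27 ] 161
[[-0.222  0.975  0.   ]
 [ 0.975  0.222 -0.   ]
 [-0.     0.    -1.   ]]
```

Request:
{"api": "play_rows", "payload": {"offset": [[24,41,0],[24,41,0],[24,41,0],[26,41,0],[26,41,0],[26,41,0],[26,41,0],[26,41,0],[26,41,0],[26,41,0],[26,41,0],[26,41,0]], "turn": [-0.094,-0.094,-0.094,0,0,0,0,0,0,0,0,0], "grip": 0}}

```text
clock: 2.2
position: [448.4, -105.0, 232.6]
ee_rot: [0.735, 0.678, 0.002, 0.004]
contact_force: [0.4, -1.2, 0.5]
gripper_width: 42.5
```

Request:
{"api": "play_rows", "payload": {"offset": [[19,11,-10],[0,0,-48],[0,0,-48],[0,0,-48],[0,0,-30],[0,0,0]], "turn": [0.023,0,0,0,0,0]}}

```text
clock: 2.8
position: [474.8, -86.6, 47.6]
ee_rot: [0.722, 0.692, 0.008, 0.009]
contact_force: [-1.0, 0.5, 0.4]
gripper_width: 42.7
```

Run:
```python
from h import *
from scipy.spatial.transform import Rotation as R
im,d=eyes.get_image("side"); im2,d2=eyes.get_image("wrist")
c=im[180:400,220:440]; save("a1",np.hstack([cv2.resize(c,(400,400),interpolation=cv2.INTER_CUBIC),cv2.resize(im2,(400,300)) if 0 else cv2.copyMakeBorder(cv2.resize(im2,(400,300)),0,100,0,0,cv2.BORDER_CONSTANT)]))
s=arm.read_state(); print(s["position"],R.from_quat(s["ee_rot"]).as_matrix()[:2,0])
P=world("side",d); Q=P[(P[:,0]>440)&(P[:,0]<500)&(P[:,1]>-140)&(P[:,1]<-40)&(P[:,2]>20)&(P[:,2]<120)]
for z in range(20,140,10):
    q=Q[abs(Q[:,2]-z)<5]
    if len(q): print(z,len(q),q.min(0).round(),q.max(0).round())
```

```text
[477.98221822 -86.40882907  51.25170205] [0.04213826 0.99911176]
50 17 [ 465. -117.   49.] [487. -64.  55.]
60 52 [ 465. -123.   55.] [487. -66.  65.]
70 56 [ 465. -125.   65.] [487. -65.  75.]
80 29 [ 467. -124.   75.] [ 485. -115.   82.]
90 6 [ 479. -111.   87.] [489. -59.  95.]
100 52 [ 460. -140.   95.] [489. -59. 105.]
110 31 [ 465. -140.  105.] [491. -68. 114.]
120 22 [ 481. -140.  115.] [491. -72. 120.]
```

View pics/a1.png

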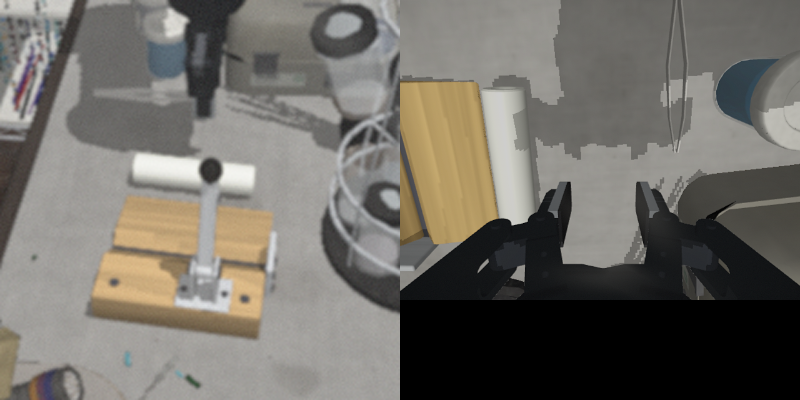

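Request:
{"api": "play_rows", "payload": {"offset": [[-5,0,-20],[-4,0,-16],[0,0,-5],[0,0,0]], "turn": [0.015,0,0,0]}}

```text
clock: 3.3
position: [477.6, -85.7, 18.5]
ee_rot: [0.715, 0.698, 0.019, 0.018]
contact_force: [-0.1, 0.0, -0.3]
gripper_width: 42.7
```

```bash
cat > st.py <<'E'
from h import *
from scipy.spatial.transform import Rotation as R
np.set_printoptions(precision=2,suppress=True)
s=arm.read_state(); print(s["clock"],s["position"],R.from_quat(s["ee_rot"]).as_matrix(),s["contact_force"],s["gripper_width"])
E
python3 st.py
```

```text
3.3 [477.55 -85.69  18.51] [[ 0.02  1.    0.05]
 [ 1.   -0.02  0.  ]
 [ 0.    0.05 -1.  ]] [-0.1   0.04 -0.25] 42.665039585151675
```

Request:
{"api": "play_rows", "payload": {"offset": [[-5,0,-4],[-5,0,-3],[0,0,-1],[0,0,0]], "turn": [-0.02,-0.018,0,0]}}

```text
clock: 3.7
position: [470.1, -85.4, 14.0]
ee_rot: [0.73, 0.683, 0.022, 0.021]
contact_force: [0.8, -0.2, -0.4]
gripper_width: 42.9
```

```bash
python3 st.py
```

```text
3.7 [470.05 -85.37  14.02] [[ 0.07  1.    0.06]
 [ 1.   -0.07 -0.  ]
 [ 0.    0.06 -1.  ]] [ 0.8  -0.23 -0.36] 42.94856795763493
```

Request:
{"api": "play_rows", "payload": {"offset": [[0,-10,-4],[-1,-8,-1],[0,-6,0],[0,-6,0],[-0.5,-6,0],[-0.5,-6,0],[0,0,0]], "turn": [0.004,0.004,0,0,0,0,0]}}

```text
clock: 4.4
position: [468.5, -131.5, 8.8]
ee_rot: [0.727, 0.686, 0.023, 0.022]
contact_force: [-0.7, 1.7, 1.6]
gripper_width: 42.7
```

```bash
cat > tube.py <<'E'
from fit import *
import st
from scipy.optimize import least_squares
def tube(cam,y0):
    im,d=eyes.get_image(cam); r=silhouettes(cam,"tube")
    if not r: print(cam,"no tube"); return
    m=cv2.erode(r[0]["mask"].astype(np.uint8),np.ones((2,2)))>0
    T=world(cam,d,m); b=r[0]["score"]
    f=lambda q: np.hypot((T[:,1]-q[0]-q[1]*(T[:,0]-467))*np.cos(q[1]),T[:,2]-q[2])-15
    q=least_squares(f,[np.median(T[:,1]),-.06,18],loss="soft_l1").x
    print(cam,round(b,2),"y@467,slope,z",q,"x ext",np.percentile(T[:,0],[.5,99.5]))
for c in ("top","side"): tube(c,0)
E
python3 tube.py
```

```text
4.4 [ 468.5  -131.48    8.83] [[ 0.06  1.    0.06]
 [ 1.   -0.06  0.  ]
 [ 0.    0.06 -1.  ]] [-0.72  1.7   1.63] 42.657632337732565
top 0.88 y@467,slope,z [-181.38   -0.07   13.77] x ext [405.63 451.25]
side 0.7 y@467,slope,z [835.41  -1.56  20.65] x ext [401.17 549.51]
```

Request:
{"api": "play_rows", "payload": {"offset": [[0,-5,0.8],[-0.3,-5,1.2],[-0.3,-5,1.2],[-0.3,-5,1.2],[-0.3,-5,1.2],[-0.3,-5,1.2],[-0.3,-5,1],[-0.3,-5,1]], "turn": [0,0,0,0,0,0,0,0]}}

```text
clock: 5.4
position: [468.4, -172.2, 19.6]
ee_rot: [0.725, 0.688, 0.025, 0.023]
contact_force: [0.8, 3.3, 3.6]
gripper_width: 42.8
```

```bash
python3 tube.py
```

```text
5.4 [ 468.39 -172.16   19.6 ] [[ 0.05  1.    0.07]
 [ 1.   -0.05  0.  ]
 [ 0.    0.07 -1.  ]] [0.77 3.27 3.59] 42.80672234966437
top 0.77 y@467,slope,z [-220.69   -0.01   23.74] x ext [405.87 449.48]
side 0.97 y@467,slope,z [-220.56   -0.02   24.79] x ext [412.9  527.51]
```

Request:
{"api": "play_rows", "payload": {"offset": [[3,3,0],[4,0,0],[0,-4,-0.5],[0,-4,0],[0,-4,0],[0,-4,0],[0,-4,0],[0,0,0]], "turn": [-0.01,0,0,0,0,0,0,0]}}

```text
clock: 6.4
position: [474.5, -190.1, 17.7]
ee_rot: [0.729, 0.684, 0.023, 0.022]
contact_force: [0.8, -0.7, -0.9]
gripper_width: 42.6
```

```bash
python3 tube.py
```

```text
6.4 [ 474.48 -190.09   17.69] [[ 0.06  1.    0.06]
 [ 1.   -0.06 -0.  ]
 [ 0.    0.06 -1.  ]] [ 0.81 -0.72 -0.9 ] 42.57639709272342
top 0.72 y@467,slope,z [-49413.5       1.57     38.26] x ext [405.78 455.84]
side 0.59 y@467,slope,z [-254.6    -0.07   21.85] x ext [409.51 525.89]
```

Request:
{"api": "play_rows", "payload": {"offset": [[0,10,2],[0,15,10],[0,15,30],[0,10,40],[0,0,0]], "turn": [0,0,0,0,0], "grip": -1}}

```text
clock: 7.1
position: [472.8, -135.7, 101.3]
ee_rot: [0.729, 0.684, 0.021, 0.02]
contact_force: [0.3, -0.7, -0.2]
gripper_width: 0.5
```

```bash
python3 tube.py
python3 - <<'E'
from h import *
im,d=eyes.get_image("side"); im2,d2=eyes.get_image("wrist")
c=im[240:380,250:390]; save("a2",np.hstack([cv2.resize(c,(400,400),interpolation=cv2.INTER_CUBIC),cv2.copyMakeBorder(cv2.resize(im2,(400,300)),0,100,0,0,cv2.BORDER_CONSTANT)]))
E
```

```text
7.1 [ 472.83 -135.7   101.34] [[ 0.06  1.    0.06]
 [ 1.   -0.06 -0.  ]
 [ 0.    0.06 -1.  ]] [ 0.29 -0.68 -0.18] 0.4822786472885279
top 0.82 y@467,slope,z [-255.6    -0.06   20.5 ] x ext [404.69 521.05]
side 0.96 y@467,slope,z [-254.47   -0.06   21.57] x ext [409.63 526.72]
```

View pics/a2.png

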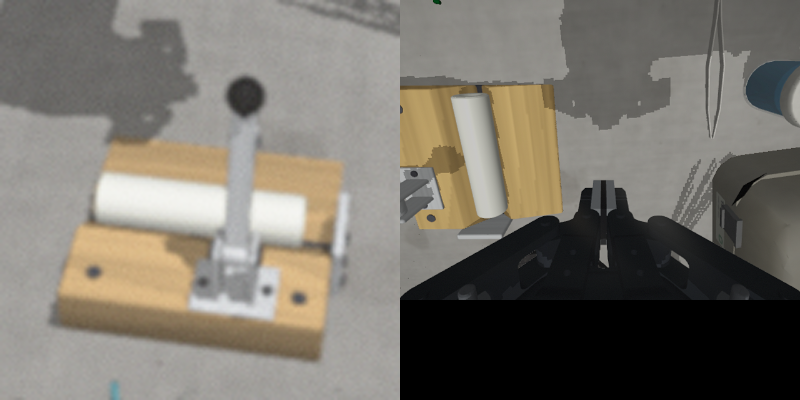

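The picture shows the tube lying in the groove, with a gap of roughly 15–20 mm to the stop plate on the right. Next I go round to the tube's open end.

Request:
{"api": "play_rows", "payload": {"offset": [[-20,-24,0],[-20,-24,0],[-20,-24,0],[-20,-24,0],[-15,-12,0],[0,-4,-15],[0,0,-15],[0,0,-10],[0,0,0]], "turn": [0,0,0,0,0,0,0,0,0]}}

```text
clock: 8.3
position: [364.6, -254.2, 46.1]
ee_rot: [0.732, 0.681, 0.012, 0.009]
contact_force: [-1.0, 0.4, -0.0]
gripper_width: -0.2
```

```bash
python3 st.py
```

```text
8.3 [ 364.55 -254.25   46.08] [[ 0.07  1.    0.03]
 [ 1.   -0.07  0.  ]
 [ 0.    0.03 -1.  ]] [-0.98  0.38 -0.  ] -0.17427803700543762
```

Request:
{"api": "play_rows", "payload": {"offset": [[3,2,-12],[3,2,-10],[2,0,-3],[0,0,0],[0,0,0]], "turn": [0,0,0,0,0]}}

```text
clock: 8.8
position: [372.9, -250.6, 19.5]
ee_rot: [0.732, 0.681, 0.011, 0.008]
contact_force: [-0.1, -0.1, -0.6]
gripper_width: -0.2
```

```bash
python3 st.py
```

```text
8.8 [ 372.88 -250.62   19.47] [[ 0.07  1.    0.03]
 [ 1.   -0.07  0.  ]
 [ 0.    0.03 -1.  ]] [-0.14 -0.11 -0.59] -0.2403189906543836
```

Request:
{"api": "play_rows", "payload": {"offset": [[6,-0.4,-0.5],[6,-0.4,0],[5,-0.3,0],[4,-0.2,0],[4,-0.2,0],[3,-0.2,0],[0,0,0]], "turn": [0,0,0,0,0,0,0]}}

```text
clock: 9.5
position: [403.9, -252.7, 20.3]
ee_rot: [0.732, 0.681, 0.011, 0.009]
contact_force: [0.4, 0.7, -0.6]
gripper_width: 0.0
```

```bash
python3 tube.py
```

```text
9.5 [ 403.91 -252.66   20.26] [[ 0.07  1.    0.03]
 [ 1.   -0.07  0.  ]
 [ 0.    0.03 -1.  ]] [ 0.38  0.74 -0.62] 0.04401272475991639
top 0.54 y@467,slope,z [-252.41   -0.12   20.32] x ext [507.2  531.78]
side 0.62 y@467,slope,z [-254.46   -0.06   21.47] x ext [418.   535.38]
```

Request:
{"api": "play_rows", "payload": {"offset": [[3,-0.2,0],[2,-0.1,0],[1,0,0],[1,0,0]], "turn": [0,0,0,0]}}

```text
clock: 10.1
position: [409.5, -252.7, 20.1]
ee_rot: [0.732, 0.681, 0.011, 0.008]
contact_force: [-0.8, 0.3, 0.5]
gripper_width: -0.3
```

Request:
{"api": "play_rows", "payload": {"offset": [[1,0,0],[0,0,0]], "turn": [0,0]}}

```text
clock: 10.3
position: [410.6, -252.8, 20.1]
ee_rot: [0.732, 0.681, 0.011, 0.008]
contact_force: [-0.2, 1.0, 0.4]
gripper_width: -0.1
```

Request:
{"api": "play_rows", "payload": {"offset": [[1,0,0],[0,0,0]], "turn": [0,0]}}

```text
clock: 10.5
position: [411.8, -252.8, 20.1]
ee_rot: [0.732, 0.681, 0.011, 0.008]
contact_force: [-1.0, 0.0, 0.7]
gripper_width: 0.0
```

Request:
{"api": "play_rows", "payload": {"offset": [[1,0,0],[0,0,0]], "turn": [0,0]}}

```text
clock: 10.7
position: [412.9, -252.8, 20.1]
ee_rot: [0.732, 0.681, 0.011, 0.008]
contact_force: [-0.7, -0.0, 0.1]
gripper_width: 0.1
```

Request:
{"api": "play_rows", "payload": {"offset": [[0.7,0,0],[0,0,0]], "turn": [0,0]}}

```text
clock: 10.9
position: [413.5, -252.8, 20.1]
ee_rot: [0.732, 0.681, 0.011, 0.008]
contact_force: [-0.0, -0.5, 0.2]
gripper_width: 0.2
```

Request:
{"api": "play_rows", "payload": {"offset": [[0.7,0,0],[0,0,0]], "turn": [0,0]}}

```text
clock: 11.1
position: [413.5, -252.6, 19.9]
ee_rot: [0.732, 0.681, 0.01, 0.007]
contact_force: [-1.0, -0.1, -0.2]
gripper_width: -0.2
```

Request:
{"api": "play_rows", "payload": {"offset": [[0.7,0,0],[0,0,0]], "turn": [0,0]}}

```text
clock: 11.3
position: [413.5, -252.5, 19.8]
ee_rot: [0.733, 0.681, 0.01, 0.006]
contact_force: [-1.3, -0.5, 0.4]
gripper_width: -0.0
```

Request:
{"api": "play_rows", "payload": {"offset": [[2,0,0]], "turn": [0]}}

```text
clock: 11.4
position: [413.6, -252.2, 19.4]
ee_rot: [0.733, 0.68, 0.009, 0.005]
contact_force: [-6.5, -0.1, 2.6]
gripper_width: 0.3
```

```bash
python3 tube.py
python3 - <<'E'
from h import *
im,d=eyes.get_image("side"); c=im[260:340,260:400]; save("a3",cv2.resize(c,(700,400),interpolation=cv2.INTER_CUBIC))
E
```

```text
11.4 [ 413.64 -252.2    19.43] [[ 0.07  1.    0.02]
 [ 1.   -0.07  0.01]
 [ 0.01  0.02 -1.  ]] [-6.51 -0.07  2.65] 0.2803790270217353
top 0.73 y@467,slope,z [-256.01   -0.05   20.23] x ext [524.87 541.71]
side 0.87 y@467,slope,z [-254.38   -0.06   21.65] x ext [427.97 543.76]
```

View pics/a3.png

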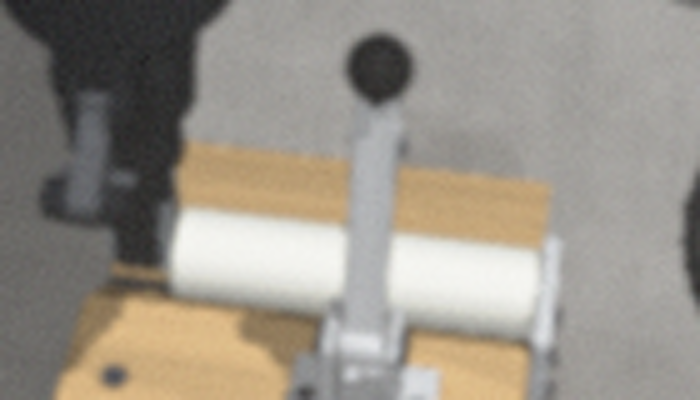

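The tube's end touches the stop plate (right, col ~540) and the force rose to 6.5 N, so it is home. Now I back off and check clearance for the knob approach.

Request:
{"api": "play_rows", "payload": {"offset": [[-6,0,0],[-15,0,3],[-10,0,25],[0,0,45],[0,0,45],[0,0,40],[0,0,15],[0,0,0]], "turn": [0,0,0,0,0,0,0,0]}}

```text
clock: 12.45
position: [381.4, -252.7, 201.1]
ee_rot: [0.732, 0.681, 0.013, 0.012]
contact_force: [-0.3, -0.1, -0.8]
gripper_width: -0.0
```

```bash
python3 tube.py
python3 - <<'E'
from h import *
from scipy.optimize import least_squares
np.set_printoptions(precision=1,suppress=True)
for cam in("top","side"):
    im,d=eyes.get_image(cam); P=world(cam,d)
    Q=P[(P[:,1]<-180)&(P[:,1]>-400)&(P[:,0]>510)&(P[:,0]<640)&(P[:,2]>100)]
    for y in range(-360,-180,20):
        q=Q[abs(Q[:,1]-y)<10]
        if len(q)>3: print(cam,y,len(q),"min x",q[:,0].min(),"z",q[q[:,0].argmin(),2],"zmax",q[:,2].max())
    K=P[(P[:,2]>145)&(P[:,2]<175)&(P[:,0]>475)&(P[:,0]<510)&(P[:,1]<-265)&(P[:,1]>-320)]
    print("knob",least_squares(lambda q:np.linalg.norm(K-q,axis=1)-10,K.mean(0)-[0,0,5],loss="soft_l1").x,len(K))
E
```

```text
12.45 [ 381.4  -252.68  201.12] [[ 0.07  1.    0.04]
 [ 1.   -0.07  0.  ]
 [ 0.    0.04 -1.  ]] [-0.26 -0.12 -0.78] -0.01612304617046622
top no tube
side 0.69 y@467,slope,z [-254.47   -0.06   21.63] x ext [429.48 542.55]
top -340 13 min x 631.3325076645667 z 254.3486490810816 zmax 258.0967302296734
top -320 227 min x 616.8601182785242 z 256.5366702198811 zmax 264.9506949994303
top -300 465 min x 615.8811604030764 z 261.8560486982616 zmax 270.1793396398317
top -280 444 min x 624.9644541341318 z 225.23609571225109 zmax 271.50517242934825
top -260 475 min x 561.7727304422393 z 257.0469900577592 zmax 270.8667134131209
top -240 686 min x 559.5930306868275 z 259.5434930829489 zmax 272.82460884180193
top -220 589 min x 562.3352452228639 z 257.371277826026 zmax 270.90379614906817
top -200 78 min x 606.4275321335599 z 196.04006708818372 zmax 264.3562229053123<stdin>:11: RuntimeWarning: Mean of empty slice.
  ret = um.true_divide(
Traceback (most recent call last):
ValueError: Initial guess is outside of provided bounds
```

Request:
{"api": "play_rows", "payload": {"offset": [[25,-11,0],[25,-11,0],[25,-11,0],[20,-9,0],[5,-2,-8],[0,0,-8],[0,0,0]], "turn": [0,0,0,0,0,0,0]}}

```text
clock: 13.4
position: [477.0, -295.2, 166.9]
ee_rot: [0.733, 0.68, 0.005, -0.003]
contact_force: [-0.0, 0.1, 0.0]
gripper_width: -0.0
```

```bash
python3 st.py
python3 - <<'E'
from h import *
im,d=eyes.get_image("side"); im2,_=eyes.get_image("top")
save("a4",np.hstack([cv2.resize(im[230:350,260:380],(400,400),interpolation=cv2.INTER_CUBIC),cv2.resize(im2[170:290,360:480],(400,400),interpolation=cv2.INTER_CUBIC)]))
E
```

```text
13.4 [ 477.03 -295.19  166.93] [[ 0.07  1.    0.  ]
 [ 1.   -0.07  0.01]
 [ 0.01  0.   -1.  ]] [-0.03  0.12  0.  ] -0.045524798121274086
```

View pics/a4.png

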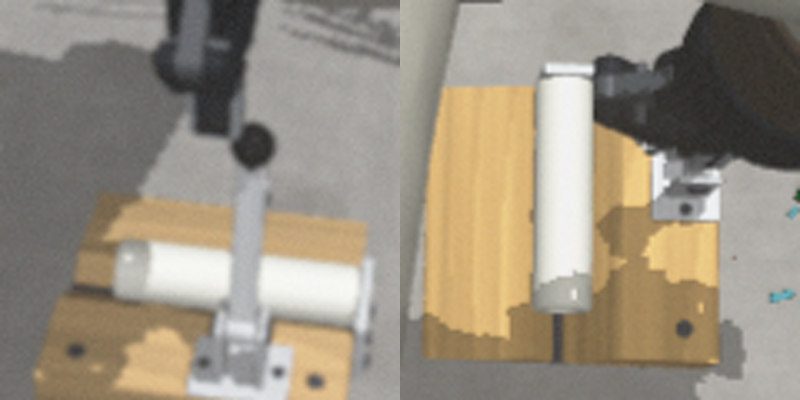

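Request:
{"api": "play_rows", "payload": {"offset": [[7,0,1],[4,0,0],[0,0,0]], "turn": [0,0,0]}}

```text
clock: 13.8
position: [488.8, -295.2, 171.4]
ee_rot: [0.733, 0.681, 0.006, -0.001]
contact_force: [-0.6, -0.8, -0.2]
gripper_width: 0.2
```

Request:
{"api": "play_rows", "payload": {"offset": [[0,0,-3],[0,0,-3],[0,2,-3]], "turn": [0,0,0]}}

```text
clock: 14.1
position: [489.3, -293.2, 163.1]
ee_rot: [0.733, 0.681, 0.007, 0.0]
contact_force: [-0.7, 0.4, 5.5]
gripper_width: 0.4
```

Request:
{"api": "play_rows", "payload": {"offset": [[0.3,6,-4],[0.3,7,-4],[0.3,6,-4],[0.3,6,-4.5]], "turn": [0,0,0,0]}}

```text
clock: 14.5
position: [490.9, -268.3, 153.5]
ee_rot: [0.732, 0.681, 0.007, 0.003]
contact_force: [-2.2, 2.7, 7.2]
gripper_width: 0.3
```

```bash
cat > kn.py <<'E'
import st
from h import *
im,d=eyes.get_image("side"); r=find_in("side","score_knob"); 
for x in r[:2]: print(x["score"],np.array(x["bbox"]))
r=silhouettes("side","score_arm")
for x in r[:1]:
    P=world("side",d,x["mask"]); print(x["score"],np.percentile(P,[2,98],axis=0).round(1))
save("k",cv2.resize(im[220:350,255:385],(500,500),interpolation=cv2.INTER_CUBIC))
for y,z in ((-291.5,152.5),(-270,135),(-250,112)): print(proj("side",(493,y,z)))
E
python3 kn.py
```

```text
14.5 [ 490.94 -268.28  153.47] [[ 0.07  1.    0.01]
 [ 1.   -0.07  0.  ]
 [ 0.01  0.01 -1.  ]] [-2.24  2.71  7.23] 0.3021752906080504
0.66 [336.8 298.5  18.5  64.2]
0.55 [321.1 315.1 102.   98.9]
0.75 [[ 485.9 -323.1   62.5]
 [ 501.4 -271.   150.3]]
[335.8  274.02]
[336.71 272.12]
[337.39 273.59]
```

View pics/k.png

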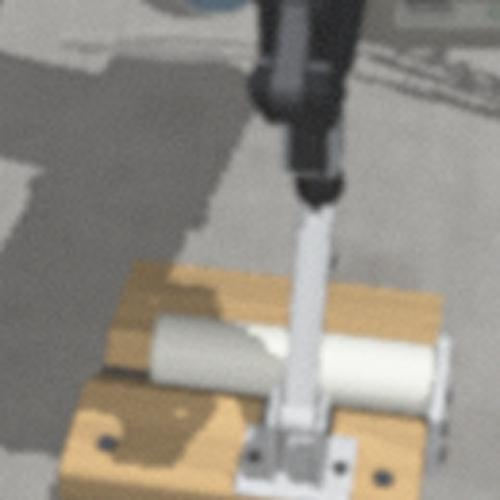

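Request:
{"api": "play_rows", "payload": {"offset": [[0,5.5,-5.5],[0,5.5,-5.5],[0,4,-5],[0,4,-5],[0,4,-5]], "turn": [0,0,0,0,0]}}

```text
clock: 15.15
position: [492.7, -241.1, 132.9]
ee_rot: [0.731, 0.682, 0.01, 0.005]
contact_force: [-0.2, 1.7, 3.4]
gripper_width: -0.2
```

Request:
{"api": "play_rows", "payload": {"offset": [[-0.3,0,-5],[-0.3,0,-5],[-0.3,1,-5],[-0.3,2,-5],[-0.3,2,-5]], "turn": [0,0,0,0,0]}}

```text
clock: 15.65
position: [491.6, -235.8, 105.7]
ee_rot: [0.731, 0.683, 0.01, 0.006]
contact_force: [1.1, 0.3, 0.2]
gripper_width: 0.2
```

Request:
{"api": "play_rows", "payload": {"offset": [[0,1,-4],[0,1,-5],[0,1,-5]], "turn": [0,0,0]}}

```text
clock: 15.95
position: [490.9, -232.9, 89.6]
ee_rot: [0.731, 0.682, 0.01, 0.005]
contact_force: [0.8, 0.8, 0.7]
gripper_width: -0.0
```

```bash
python3 kn.py
```

```text
15.95 [ 490.92 -232.89   89.63] [[ 0.07  1.    0.02]
 [ 1.   -0.07  0.01]
 [ 0.01  0.02 -1.  ]] [0.8  0.76 0.73] -0.032135677298523145
0.89 [336.2 303.9  19.   58.6]
0.86 [[ 485.3 -323.7   33.1]
 [ 504.1 -225.6   85.1]]
[335.8  274.02]
[336.71 272.12]
[337.39 273.59]
```

View pics/k.png

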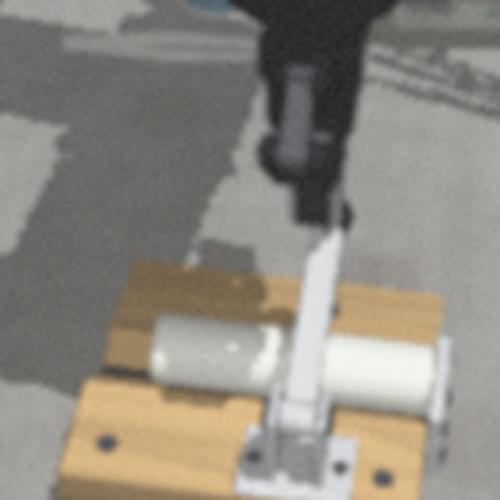

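Request:
{"api": "play_rows", "payload": {"offset": [[0,0,-4],[0,0,-4],[0,0,-3]], "turn": [0,0,0]}}

```text
clock: 16.4
position: [491.2, -233.1, 78.7]
ee_rot: [0.731, 0.682, 0.01, 0.006]
contact_force: [-0.5, 0.4, 0.5]
gripper_width: -0.0
```

Request:
{"api": "play_rows", "payload": {"offset": [[0,0,-2],[0,0,-2]], "turn": [0,0]}}

```text
clock: 16.6
position: [491.2, -233.1, 74.2]
ee_rot: [0.731, 0.682, 0.01, 0.006]
contact_force: [-0.3, 0.4, 1.0]
gripper_width: -0.1
```

Request:
{"api": "play_rows", "payload": {"offset": [[0,0,-2]], "turn": [0]}}

```text
clock: 16.7
position: [491.2, -233.2, 72.1]
ee_rot: [0.731, 0.682, 0.01, 0.006]
contact_force: [0.0, 0.3, 0.3]
gripper_width: 0.1
```

```bash
python3 kn.py
python3 - <<'E'
from h import *
im,d=eyes.get_image("side"); r=silhouettes("side","score_arm")
P=world("side",d,r[0]["mask"]); P=P[P[:,2]>45]
for y in range(-325,-205,10):
    q=P[abs(P[:,1]-y)<5]
    if len(q): print(y,len(q),np.median(q,0).round(1))
E
```

```text
16.7 [ 491.15 -233.17   72.06] [[ 0.07  1.    0.02]
 [ 1.   -0.07  0.  ]
 [ 0.01  0.02 -1.  ]] [0.02 0.25 0.34] 0.09607898789323178
0.63 [336.2 307.1  21.5  49.8]
0.75 [[ 487.  -323.3   62.1]
 [ 501.6 -238.2   69.3]]
[335.8  274.02]
[336.71 272.12]
[337.39 273.59]
-325 48 [ 491.6 -322.4   64.9]
-315 40 [ 491.6 -316.6   68.2]
-305 46 [ 492.9 -305.1   65.9]
-295 46 [ 493.5 -294.2   66.4]
-285 40 [ 493.1 -285.6   66.7]
-275 42 [ 495.2 -276.    66.3]
-265 48 [ 496.1 -264.4   66.4]
-255 41 [ 496.6 -254.4   66.9]
-245 35 [ 496.2 -245.2   67.1]
-235 17 [ 497.3 -238.1   67.3]
-225 19 [ 504.6 -225.4   66.8]
```

View pics/k.png

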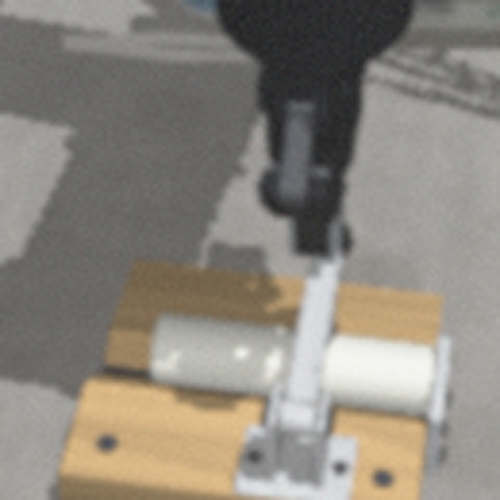

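Request:
{"api": "play_rows", "payload": {"offset": [[0,0,-1.5],[0,0,0]], "turn": [0,0]}}

```text
clock: 17.15
position: [491.2, -233.1, 70.8]
ee_rot: [0.731, 0.682, 0.01, 0.006]
contact_force: [-0.4, -0.2, 0.6]
gripper_width: -0.2
```

Request:
{"api": "play_rows", "payload": {"offset": [[0,0,-1.5]], "turn": [0]}}

```text
clock: 17.25
position: [491.3, -233.2, 69.5]
ee_rot: [0.731, 0.682, 0.01, 0.006]
contact_force: [0.1, 0.1, 0.6]
gripper_width: -0.5
```

Request:
{"api": "play_rows", "payload": {"offset": [[0,0,-1.5]], "turn": [0]}}

```text
clock: 17.35
position: [491.5, -233.2, 68.0]
ee_rot: [0.731, 0.682, 0.01, 0.006]
contact_force: [-0.3, -0.8, 3.6]
gripper_width: -0.1
```

Request:
{"api": "play_rows", "payload": {"offset": [[0,0,-1.5]], "turn": [0]}}

```text
clock: 17.45
position: [491.8, -233.5, 67.0]
ee_rot: [0.731, 0.683, 0.01, 0.007]
contact_force: [-0.8, -1.0, 5.6]
gripper_width: -0.3
```

Request:
{"api": "play_rows", "payload": {"offset": [[0,0,-2]], "turn": [0]}}

```text
clock: 17.55
position: [492.4, -234.1, 66.0]
ee_rot: [0.73, 0.683, 0.01, 0.008]
contact_force: [-1.5, -1.9, 8.4]
gripper_width: -0.1
```

Request:
{"api": "play_rows", "payload": {"offset": [[0,0,-2]], "turn": [0]}}

```text
clock: 17.65
position: [493.1, -235.0, 65.2]
ee_rot: [0.73, 0.683, 0.01, 0.009]
contact_force: [-2.2, -2.8, 7.2]
gripper_width: -0.1
```

Request:
{"api": "play_rows", "payload": {"offset": [[-1,0,5],[-3,0,25],[-8,0,45],[-20,0,45],[-40,0,10],[-45,0,0],[-45,0,0],[0,0,0],[0,0,0]], "turn": [0,0,0,0,0,0,0,0,0]}}

```text
clock: 18.55
position: [323.1, -232.9, 198.1]
ee_rot: [0.73, 0.683, 0.01, 0.007]
contact_force: [0.8, 0.1, 0.4]
gripper_width: 0.1
```

```bash
python3 tube.py
python3 - <<'E'
from h import *
im,d=eyes.get_image("side"); r=silhouettes("side","score_arm")
P=world("side",d,r[0]["mask"]); P=P[P[:,2]>45]
for y in range(-325,-205,10):
    q=P[abs(P[:,1]-y)<5]
    if len(q): print(y,len(q),np.median(q,0).round(1))
q=P[(P[:,1]>-305)&(P[:,1]<-242)]; print("slope",np.polyfit(q[:,1],q[:,2],1))
save("k2",cv2.resize(im[240:350,255:385],(709,600),interpolation=cv2.INTER_CUBIC))
E
```

```text
18.55 [ 323.11 -232.89  198.09] [[ 0.07  1.    0.02]
 [ 1.   -0.07  0.  ]
 [ 0.01  0.02 -1.  ]] [0.76 0.08 0.37] 0.09783025047283207
top 0.91 y@467,slope,z [-255.55   -0.06   20.42] x ext [423.28 541.34]
side 0.84 y@467,slope,z [-254.39   -0.06   21.6 ] x ext [429.37 542.39]
-325 63 [ 492.7 -322.3   65.9]
-315 53 [ 492.5 -316.8   68.3]
-305 43 [ 492.7 -304.2   65.4]
-295 38 [ 493.5 -295.3   65.1]
-285 44 [ 494.4 -285.3   65.4]
-275 42 [ 493.8 -275.6   65.3]
-265 46 [ 496.  -264.4   64.7]
-255 38 [ 496.2 -255.3   64.4]
-245 41 [ 496.2 -244.8   64.6]
-235 39 [ 497.  -234.4   64.6]
-225 72 [ 498.  -225.4   66.8]
-215 11 [ 495.9 -218.2   68.1]
slope [-2.97678097e-02  5.63115638e+01]
```

View pics/k2.png

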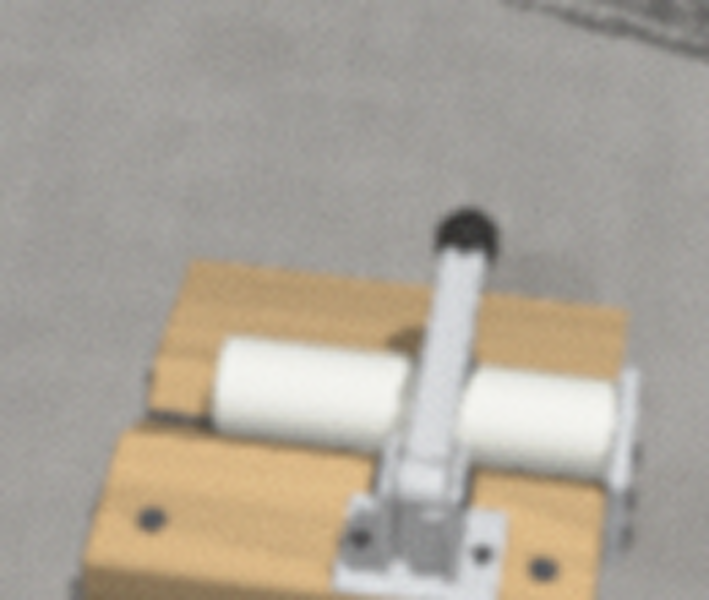

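The arm lies level across the tube, with the knob at (467, 235). The tube sits in the groove with its end at the stop plate (col ~615), and the gripper is clear of everything.

```bash
python3 -c "
from bench import arm
print(arm.job_done())"
```

```text
the job is handed in; nothing more can be done
None
```

The job is handed in at about 19 s of robot time. I got no verdict back, so what follows rests on my own last checks.

**What I did:** I pushed the tube up the ramp with the outside of one finger until it dropped into the V groove. I then slid it about 18 mm endwise with the shut fingers until it stalled at the stop at 6.5 N. Last, I followed the knob down with the fingertips until the wheel met the tube, and backed clear.

**Last checks:**

| Check | Side camera | Top camera |
|---|---|---|
| Tube axis height | 21.6 mm | 20.4 mm (reads 1–1.5 mm low throughout) |
| Tube yaw | -0.06 rad | -0.06 rad, same as my jig fit from this camera |
| Tube end (stop face worked out at about x = 543 mm) | 542.4 mm | 541.3 mm |

- **End stop:** the two cameras differ by about 1 mm on the tube's end, and both are within 2 mm of where I worked out the stop to be. The last picture shows no visible gap.
- **Scoring arm:** it lies about 0.015 to 0.03 rad below level by depth, inside the -0.06 to 0.05 limit.

**What disagreed or went unchecked:**
- **Jig fit:** the side-camera fit gave an implausible yaw of 0.23 rad, so I used the top-camera fit.
- **Pressing down:** the fingertips slid about 2 mm back along the arm during the final press. Lateral force stayed under 3 N and vertical force under about 9 N.
- **Jars and tweezers:** I did not remeasure them, but the fingers were kept clear of them throughout.

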